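Knock a cast dish carrier out of its mould and lay it on the inspection stage

ROBOT

A 7-joint arm with a two-finger parallel gripper is mounted at the origin on the work surface. World frame = base frame: x ahead of the robot, y to its left, z up, the work surface at z = 0. Lengths are in m, angles in rad, forces in N, time in s.
With the tool pointing down it reaches from about 0.4 to 0.9 m from the base axis. Payload 5.5 kg.
Tool frame: the origin (TCP) lies at the very end of the fingers, on their centre line; the grasp point (between the pads) lies 19 mm behind it (hold_point_z is the distance from the TCP to the grasp point, in m); z points along the fingers, x is the direction in which the jaws open and shut, and the axes are right-handed (so a half turn about z gives the same grasp; the last joint's range is limited). The gripper opens to 85 mm and grips with 20 to 120 N. Pads are 22 mm wide; open, the fingers measure 114 mm over their backs; the gripper's body (76 mm by 85 mm) begins 54 mm behind the grasp point. The pads swing forward as they close: fully open they stand 13 mm farther back than shut.
Start: joints at [-1.038, 0.501, -0.427, 1.55, 0.221, 1.138, -0.21], TCP at [0.173, 0.626, 0.231] pointing down, gripper open.
Joint ranges: [-2.88, 2.88], [-0.31, 2.03], [-1.54, 1.56], [0.2, 2.42], [-1.41, 4.55], [0.19, 2.02], [-2.57, 2.57]. Speed limits (rad/s): [2.57, 2.57, 3.14, 3.14, 3.14, 3.14, 3.14].

INTERFACE

Orientations are given as [roll, pitch, yaw] about the fixed x, y, z axes, in that order (R = Rz(yaw) Ry(pitch) Rx(roll)).
In Python, from station import get_state, camera, hand_in, hold_point_z gives the robot as it stands.
- The arm moves only by the tool servo_tool, never from a script. Its argument "series" is a list of rows, each a list of 3 entries, a list of its own where there are three numbers: the shift along the tool's x, y, z in m, then the turn, a rotation vector about the tool's x, y, z in degrees, then the finger opening in m, from 0 to 0.0854. In form: [[[x, y, z], [wx, wy, wz], fingers], ...]. A call has exactly 8 rows; each row shifts and turns the commanded pose from where the row before left it, along the tool's axes as they then stand; what a row does not reach is not made up. A row lasts 1/8 s, in which the tool goes at most 62.5 mm and 10.7 degrees, less where a joint would pass 70% of its speed; a pose out of reach is approached as far as the arm can. A call with a gripper value outside its range is refused whole. The fingers move at their own pace and stop on an object; "newtons" is the grip in N (left out, the last holds). Time passes only in rows, so rows that do not move let the fingers close, or fill a call up. It gives the time, the measured TCP pose, the force and the opening at its end, in the units of the state.
- get_state(): the state, without advancing time (a new reading comes with each control period).
- camera(name): name is "scene" or "top" or "wrist"; returns a dict with "frame" (480x640x3 uint8, blue, green, red), "depth" (480x640 float32, m along the optical axis (not along the pixel's ray), 0 where there is no reading), "fx", "fy", "cx", "cy" (pixels), "R" (3x3) and "t" (3): a world point X has camera coordinates R X + t. Camera axes: x right, y down, z forward; pixel columns grow to the right and rows downward; lengths in m; the calibration is good to about 2 mm. A picture is of the moment at which its call begins.
- hand_in(): hands the job in, once; it reports no verdict.
The state is a dict: "t": time; "joints": joint angles; "dq": joint speeds; "tau": joint torques, N m; "tool_pos": TCP position; "eef_rot": TCP orientation; "contact_force": force on the tool from outside, world axes, zero at the start; "moment": the same for the moment, N m; "width": opening from 0.0 (shut) to 1.0 (fully open).
Only numpy, scipy, OpenCV 4.12 (cv2) and the standard library are available. Lean on these libraries where they do the work, as an engineer would, in place of code of your own. Each camera call takes 0.05 s, during which the arm holds its last target. There are 200 camera calls.

TASK

Press the mould's red knock-out pad all the way down so that it tips up the blue cast dish carrier, then take the raised end and draw the carrier out along its own slope without forcing it: its long fresh-cast tongue lies under the dark keeper strap and snaps if the carrier is levered up steeper before the tongue is out. Lay the carrier flat, right way up, on the black inspection stage, with its round opening over the bright window and its long sides along the white marks. Put it down rather than dropping it, and leave the dish, the vial and the brush alone.

Things in the scene. Friction and masses are not known exactly. Their poses are not given: they have to be found in the camera images.
- mould: Fixed aluminium open mould: block 180 mm long (own x, -85 to +95), 110 wide (y), 60 high; origin at table level under the cavity's centre, z up. Cavity open at the top: floor at height 44, x -42 to +42, y -23.5 to +23.5; the walls beside it are flat on top at height 60. A 16 mm slot in the near end (-x, roughly towards the robot) holds the steel knock-out rocker.
- keeper (a point): Middle of the lower near edge of the dark steel keeper strap that crosses the mould at the cavity's far (+x) end: mould x from 42 to 58, height 58 to 64, 47 mm along y. Under and behind it a channel 28 mm wide, floor at height 44, runs on to x = 80; the carrier's tongue lies in it. Axes as the mould's.
- pad_top (a point): Middle of the upper face of the red knock-out pad (30 x 34 mm) outside the mould's near end, about 70 mm above the table, sloping. It swings about a hinge along mould y at mould x = -72, height 48. Pushed down it yields at 4 to 6 N, sinks 25 to 30 mm, then meets a hard stop, and stays where it is left. Fully down, its inner end has raised the carrier's near end about 22 mm.
- carrier_mid (a point): Centre (half-way up) of the blue cast carrier's plate, 80 (own x) x 44 (y) x 16 mm (z up), 28 mm round hole through its middle; 0.08 to 0.15 kg. It starts in the cavity, top flush with the mould's, axes along the mould's. Knocked out, it slopes about 15 degrees, near (-x) end up; drawing it 38 mm or more along its own -x, up the slope, frees its tongue from the keeper.
- carrier_end (a point): Middle of the carrier's near (-x) end face, 40 mm from its centre, half-way up; axes as the carrier's. Knocked out, this end's underside is about 6 mm clear of the mould's top, and the last 25 mm of the long sides can be gripped across the 44 mm width; only the upper 11 mm or so of the sides are clear of the mould over that length.
- tongue (a point): Tip of the carrier's tongue, on its far (+x) end only: 32 mm long, 20 wide, 5 thick, from 7 to 12 mm above the carrier's underside; the tip is 72 mm from the carrier's centre. Axes as the carrier's. While it is under the keeper the carrier must not be tilted beyond about 22 degrees; a carrier gripped at its end swivels easily between the fingers.
- stage_mark (a point): Centre of the bright round window (24 mm) in the top face of the fixed black inspection stage, a slab 200 (own x) x 170 (y) x 30 mm high; the point is on the top face, z up. Small white corner marks around the window show where the carrier lies, its long axis along own x, either way round.
- dish: Bystander: clear round lidded dish, 55 mm across, 15 high, loose; origin under its centre.
- vial: Bystander: small capped jar, 32 mm across, 65 high, loose; origin under its centre.
- brush: Bystander: brush, 150 mm long, lying loose along its own x; origin on the table under its middle.
Mind the look-alikes: they are no part of the job. There is more than one size of the part that bears carrier_mid; the job needs the middle-sized.

How it is judged:
On the way, in this order (a step that is already met when the one before it is completed fails the run):
1. the carrier is tipped up in the mould by the knock-out, before it is gripped (angle between carrier_mid's own z axis and vertical above 0.2 rad and horizontal distance between carrier_mid and mould below 0.02 m and contact force between the fingers and carrier below 0.1 N), for 0.2 s.
2. the carrier is out of the mould, held in the gripper (z of carrier_mid in the frame of mould above 0.1 m and contact force between the fingers and carrier above 1 N and contact force between carrier and mould below 0.1 N), for 0.1 s.
At the end, for the whole second after the job is handed in: The carrier lies at rest, flat and right way up on the stage (tilt under 4.5 degrees), its centre within 10 mm of the window's centre, its long axis within about 10 degrees of the stage's own x axis (either way round), released (horizontal distance between carrier_mid and stage_mark below 0.01 m and z of carrier_mid in the frame of stage_mark between 0.004 and 0.012 m and angle between carrier_mid's own z axis and vertical below 0.08 rad and angle between the x axis of carrier_mid and the x axis of stage_mark, either way round below 0.17 rad and linear speed of carrier below 0.02 m/s); the robot touches nothing.
It fails at once if the dish, the vial or the brush is moved more than 20 mm (distance of any of dish, vial, brush from where it was at the start of the episode above 0.02 m).
It fails at once if the carrier is forced against the mould (over 40 N) (contact force between carrier and mould above 40 N).
It fails at once if the carrier is levered up steeply (over 23 degrees) while its tongue is still under the keeper strap (angle between carrier_mid's own z axis and vertical above 0.4 rad and x of tongue in the frame of mould above 0.044 m and z of tongue in the frame of mould below 0.058 m).
It fails at once if the carrier is dropped: out of the fingers more than about 20 mm above the stage (horizontal distance between carrier_mid and stage_mark below 0.1 m and z of carrier_mid in the frame of stage_mark above 0.03 m and contact force between the fingers and carrier below 0.05 N).
It also fails if it takes over 48 s, if anything falls off the work surface, if the arm or the gripper's body presses on something with over 40 N, if the wrist force passes 120 N, or if a joint passes its speed limit or range.

## Working session

There is one attempt and no reset: what is moved stays moved. The work goes in short steps, Python scripts to look and compute and a tool call to move; the robot and the scene stay as the last step left them, time stands still between calls to the robot, and variables do not carry over. Pictures are saved under pics/ and viewed, about 8 in all and at most 12, crops included, and the job is handed in when it is done.

Besides the shell and the picture viewer there is one more tool, called as name([rows], argument=value, ...), one row to a line, values as JSON. servo_tool: Moves the arm, as the interface text tells. Its arguments: {"type":"object","properties":{"series":{"type":"array","items":{"type":"array"}},"newtons":{"type":"number"}},"required":["series"]}

```bash
mkdir -p pics; ls; python3 - <<'E'
from station import get_state, camera, hold_point_z
import cv2,numpy as np
print(get_state(),hold_point_z)
for n in ("scene","top"):
    c=camera(n); np.savez(n+'.npz',**c); cv2.imwrite(f'pics/{n}0.png',c['frame']); print(n,c['R'],c['t'],c['fx'])
E
```

```text
pics
{'t': 0.0, 'joints': array([-1.0377692 ,  0.5018604 , -0.42676438,  1.55145724,  0.22079826,
        1.13829211, -0.21029443]), 'dq': array([ 0.00118357,  0.00014369, -0.00080407,  0.00044815, -0.00062346,
        0.00015157, -0.00067808]), 'tau': array([ 5.38451441e-04, -5.69528639e+01, -5.81609488e+00, -2.80944675e+01,
        1.06386503e-02,  1.19685990e-02, -1.63133336e-05]), 'tool_pos': array([0.17313866, 0.62579349, 0.23024609]), 'eef_rot': array([-3.14153335e+00,  1.96229755e-03,  1.30100686e+00]), 'contact_force': array([-0.02870098,  0.21269442,  0.3122385 ]), 'moment': array([-0.02407033,  0.00439693, -0.01222812]), 'width': 0.9990758158867656} 0.0187
scene [[ 2.80444396e-02  9.99606596e-01 -4.02710434e-04]
 [ 7.83624675e-01 -2.22350795e-02 -6.20836508e-01]
 [-6.20601223e-01  1.70954381e-02 -7.83939965e-01]] [-0.04310671 -0.38391979  1.61042662] 607.2772691605368
top [[-0.0019514  -0.99999712  0.00140007]
 [-0.99865542  0.00187625 -0.0518057 ]
 [ 0.05180292 -0.00149928 -0.9986562 ]] [0.0033141  0.58989139 1.22348023] 545.1453353505935
```

View pics/top0.png

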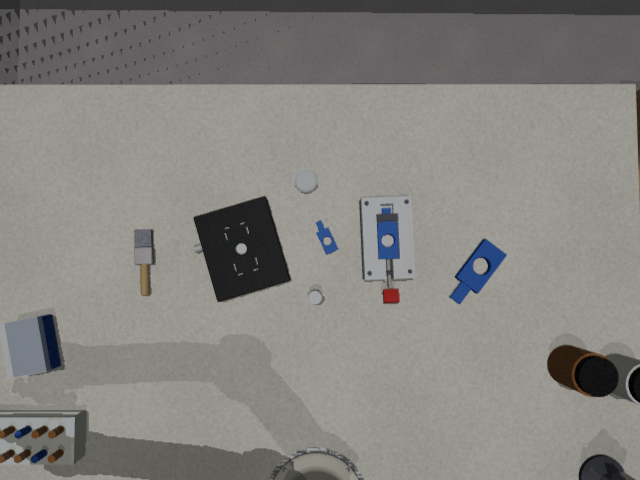

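View pics/scene0.png

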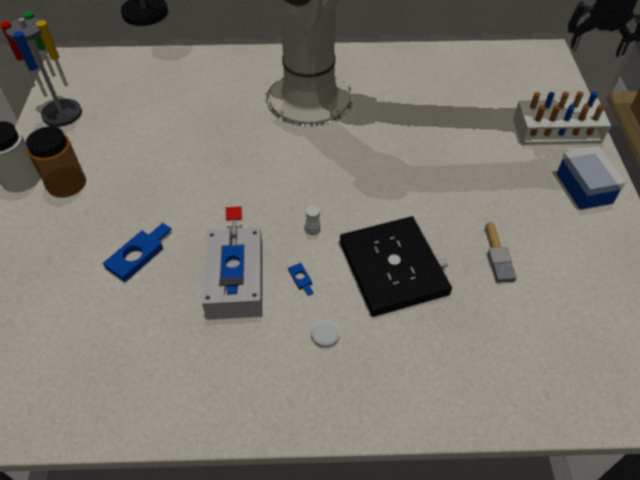

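The top view shows the mould at about (387,240), the carrier hole at (388,240), the red pad at (391,296), the stage window at (241,249), the vial at (315,297) and the dish at (306,181). I'll enlarge the mould and stage to measure them.

```bash
cat > h.py <<'E'
import numpy as np,cv2
def ray(c,u,v,z):
    R,t=c['R'],c['t']; d=R.T@np.array([(u-c['cx'])/c['fx'],(v-c['cy'])/c['fy'],1]); o=-R.T@t
    return o+d*(z-o[2])/d[2]
def proj(c,X):
    p=c['R']@np.asarray(X)+c['t']; return p[0]/p[2]*c['fx']+c['cx'],p[1]/p[2]*c['fy']+c['cy']
E
python3 - <<'E'
import numpy as np,cv2
c=np.load('top.npz');f=c['frame']
a=cv2.resize(f[188:310,350:425],None,fx=4.9,fy=4.9,interpolation=cv2.INTER_CUBIC)
b=cv2.resize(f[190:305,190:295],None,fx=4,fy=4,interpolation=cv2.INTER_CUBIC)
print(a.shape,b.shape)
o=np.zeros((600,800,3),np.uint8);o[:a.shape[0],:a.shape[1]]=a;o[:b.shape[0],375:375+b.shape[1]]=b
cv2.imwrite('pics/crop.png',o)
from h import *
# colour/threshold fits
hsv=cv2.cvtColor(f,cv2.COLOR_BGR2HSV)
def box(m,z,name):
    n,l,s,ce=cv2.connectedComponentsWithStats(m.astype(np.uint8)); i=1+np.argmax(s[1:,4])
    pts=np.argwhere(l==i)[:,::-1].astype(np.float32)
    q=cv2.boxPoints(cv2.minAreaRect(pts)); w=np.array([ray(c,*p,z) for p in q])
    print(name,s[i],ce[i],ray(c,*ce[i],z),'\n',q.round(1).tolist(),w.round(4).tolist(), [np.linalg.norm(w[k]-w[(k+1)%4]).round(4) for k in range(2)])
m=np.zeros(f.shape[:2],bool);m[185:310,185:300]=1
box(m&(f.max(2)<60),.03,'stage')
m[:]=0;m[240:258,232:250]=1; box(m&(f.min(2)>150),.03,'win')
m[:]=0;m[285:310,375:405]=1; box(m&(f[...,2]>2.*f[...,1]),.07,'pad')
m[:]=0;m[190:285,365:410]=1; box(m&(f[...,0]>1.8*f[...,2]),.06,'carr')
d=c['depth'];print(d[291:303,391],d[203,369],d[240,365])
for u,v in((391,293),(391,296),(391,300),(388,256),(368,240),(388,217)):
    Z=d[v,u];print(u,v,c['R'].T@(np.array([(u-c['cx'])/c['fx']*Z,(v-c['cy'])/c['fy']*Z,Z])-c['t']))
E
```

```text
(598, 368, 3) (460, 420, 3)
stage [ 194  197   97  105 6479] [241.72187066 248.69285384] [0.56491986 0.16505829 0.03      ] 
 [[192.6999969482422, 216.89999389648438], [266.0, 195.5], [290.79998779296875, 280.3999938964844], [217.60000610351562, 301.79998779296875]] [[0.6366, 0.2756, 0.03], [0.6848, 0.111, 0.03], [0.4938, 0.055, 0.03], [0.4465, 0.2183, 0.03]] [np.float64(0.1714), np.float64(0.199)]
win [237 244   9   9  67] [240.98507463 248.20895522] [0.56600859 0.16671576 0.03      ] 
 [[237.0, 244.0], [245.0, 244.0], [245.0, 252.0], [237.0, 252.0]] [[0.5755, 0.1757, 0.03], [0.5754, 0.1578, 0.03], [0.5575, 0.1577, 0.03], [0.5575, 0.1756, 0.03]] [np.float64(0.0179), np.float64(0.0179)]
pad [383 289  16  14 207] [390.56521739 295.38647343] [ 0.46211331 -0.16221732  0.07      ] 
 [[383.0, 289.0], [398.0, 289.0], [398.0, 302.0], [383.0, 302.0]] [[0.4759, -0.146, 0.07], [0.4758, -0.1784, 0.07], [0.4479, -0.1781, 0.07], [0.4479, -0.1457, 0.07]] [np.float64(0.0324), np.float64(0.028)]
carr [377 221  22  38 614] [387.63843648 239.64495114] [ 0.58317213 -0.15833022  0.06      ] 
 [[376.6000061035156, 221.3000030517578], [396.79998779296875, 220.39999389648438], [398.5, 257.70001220703125], [378.29998779296875, 258.70001220703125]] [[0.6235, -0.1345, 0.06], [0.6255, -0.1789, 0.06], [0.5435, -0.1818, 0.06], [0.5416, -0.1375, 0.06]] [np.float64(0.0445), np.float64(0.082)]
[1.1819772 1.1771928 1.1817433 1.1761684 1.1730932 1.175732  1.1755711
 1.1774086 1.1745039 1.1729264 1.174498  1.1773578] 1.199645 1.1910911
391 293 [ 0.46706247 -0.16373235  0.0662667 ]
391 296 [ 0.46089938 -0.16286678  0.07196504]
391 300 [ 0.4524593  -0.16245235  0.07433598]
388 256 [ 0.54727047 -0.15810281  0.06511704]
368 240 [ 0.58228134 -0.11489903  0.06406215]
388 217 [ 0.63218825 -0.15843094  0.06828625]
```

View pics/crop.png

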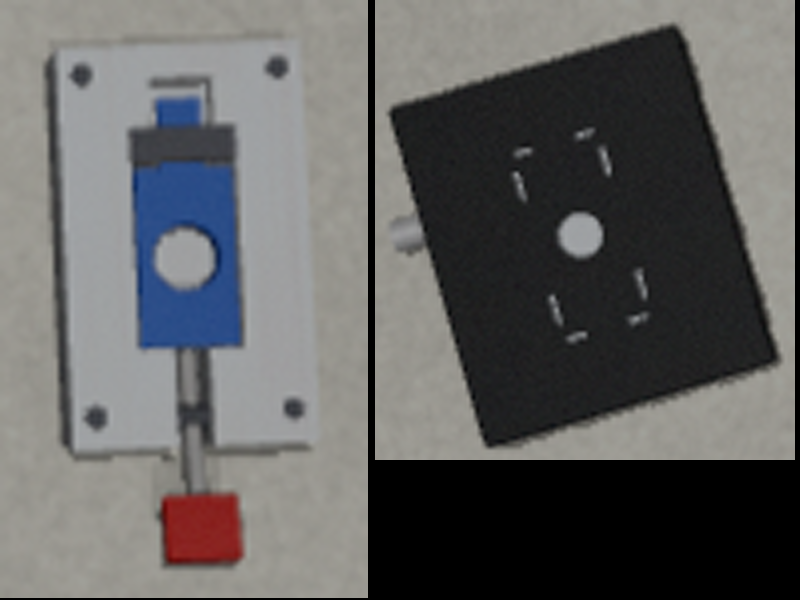

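Measured: mould origin ≈ (0.582, -0.158) with yaw ≈ 0.042, pad ≈ (0.461, -0.162), window ≈ (0.5655, 0.1665) with yaw ≈ 0.288. Next I'll write a row helper and then move.

```bash
cat >> h.py <<'E'
from scipy.spatial.transform import Rotation as Ro
def tgt(yaw,tilt=0):  # tool down, x along yaw; tilt (rad) about tool x
    return Ro.from_euler('xyz',[np.pi,0,yaw])*Ro.from_rotvec([tilt,0,0])
def rows(p,q,legs):
    """legs: (pos, Rotation, n) -> printed rows"""
    p=np.array(p,float);s=q
    for P,Q,n in legs:
        P=np.array(P,float);dv=(s.inv()*Q).as_rotvec();p0,s0=p,s
        for k in range(1,n+1):
            pk=p0+(P-p0)*k/n;sk=s0*Ro.from_rotvec(dv*k/n)
            print([(s.inv().apply(pk-p)).round(4).tolist(),np.degrees((s.inv()*sk).as_rotvec()).round(1).tolist()]);p,s=pk,sk
def now():
    from station import get_state
    s=get_state(); return s['tool_pos'],Ro.from_euler('xyz',s['eef_rot'])
E
python3 -c "
from h import *
p,q=now(); rows(p,q,[((.42,.38,.22),tgt(1.5),7),((.46,-.163,.13),tgt(1.613),9)])"
```

```text
[[-0.0245, 0.0434, 0.0015], [-0.0, 0.0, -1.6]]
[[-0.0257, 0.0426, 0.0015], [-0.0, 0.0, -1.6]]
[[-0.0269, 0.0419, 0.0015], [-0.0, 0.0, -1.6]]
[[-0.0281, 0.0411, 0.0015], [-0.0, 0.0, -1.6]]
[[-0.0292, 0.0403, 0.0015], [-0.0, 0.0, -1.6]]
[[-0.0303, 0.0395, 0.0015], [-0.0, 0.0, -1.6]]
[[-0.0315, 0.0386, 0.0015], [-0.0, 0.0, -1.6]]
[[-0.0599, 0.0087, 0.01], [-0.0, 0.0, -0.7]]
[[-0.06, 0.0079, 0.01], [-0.0, 0.0, -0.7]]
[[-0.0601, 0.0072, 0.01], [-0.0, 0.0, -0.7]]
[[-0.0602, 0.0064, 0.01], [-0.0, 0.0, -0.7]]
[[-0.0602, 0.0057, 0.01], [-0.0, 0.0, -0.7]]
[[-0.0603, 0.0049, 0.01], [-0.0, 0.0, -0.7]]
[[-0.0604, 0.0042, 0.01], [-0.0, 0.0, -0.7]]
[[-0.0604, 0.0034, 0.01], [-0.0, 0.0, -0.7]]
[[-0.0604, 0.0027, 0.01], [-0.0, 0.0, -0.7]]
```

servo_tool([
  [[-0.0245, 0.0434, 0.0015], [0, 0, -1.6], 0.085],
  [[-0.0257, 0.0426, 0.0015], [0, 0, -1.6], 0.085],
  [[-0.0269, 0.0419, 0.0015], [0, 0, -1.6], 0.085],
  [[-0.0281, 0.0411, 0.0015], [0, 0, -1.6], 0],
  [[-0.0292, 0.0403, 0.0015], [0, 0, -1.6], 0],
  [[-0.0303, 0.0395, 0.0015], [0, 0, -1.6], 0],
  [[-0.0315, 0.0386, 0.0015], [0, 0, -1.6], 0],
  [[-0.06, 0.0087, 0.01], [0, 0, -0.7], 0],
])

```text
t: 1.1
tool_pos: [0.4267, 0.3192, 0.2109]
eef_rot: [3.14, -0.002, 1.508]
contact_force: [0.2, -1.6, -0.4]
width: -0.0
```

servo_tool([
  [[-0.06, 0.0079, 0.01], [0, 0, -0.7], 0],
  [[-0.06, 0.0072, 0.01], [0, 0, -0.7], 0],
  [[-0.06, 0.0064, 0.01], [0, 0, -0.7], 0],
  [[-0.06, 0.0057, 0.01], [0, 0, -0.7], 0],
  [[-0.06, 0.005, 0.01], [0, 0, -0.7], 0],
  [[-0.06, 0.0042, 0.01], [0, 0, -0.7], 0],
  [[-0.06, 0.0034, 0.01], [0, 0, -0.7], 0],
  [[-0.06, 0.0027, 0.01], [0, 0, -0.7], 0],
])

```text
t: 2.1
tool_pos: [0.457, -0.1631, 0.1305]
eef_rot: [3.141, -0.0, 1.607]
contact_force: [0.8, 1.0, -0.1]
width: -0.0
```

```bash
python3 -c "
from h import *
p,q=now(); print(p,q.as_euler('xyz')); rows(p,q,[((.46,-.163,.085),tgt(1.613),4)])"
```

```text
[ 0.45702846 -0.1630762   0.13046937] [ 3.14139478e+00 -1.17860053e-05  1.60711846e+00]
[[-0.0, 0.0007, 0.0114], [0.0, -0.0, -0.1]]
[[-0.0, 0.0007, 0.0114], [0.0, -0.0, -0.1]]
[[-0.0, 0.0007, 0.0114], [0.0, -0.0, -0.1]]
[[-0.0, 0.0007, 0.0114], [0.0, -0.0, -0.1]]
```

servo_tool([
  [[0, 0.002, 0.015], [0, 0, 0], 0],
  [[0, 0.001, 0.015], [0, 0, 0], 0],
  [[0, 0, 0.015], [0, 0, 0], 0],
  [[0, 0, 0.01], [0, 0, 0], 0],
  [[0, 0, 0.008], [0, 0, 0], 0],
  [[0, 0, 0.006], [0, 0, 0], 0],
  [[0, 0, 0.006], [0, 0, 0], 0],
  [[0, 0, 0.004], [0, 0, 0], 0],
])

```text
t: 3.1
tool_pos: [0.4584, -0.1606, 0.0515]
eef_rot: [-3.138, -0.001, 1.607]
contact_force: [-5.5, 0.9, 7.8]
width: -0.001
```

servo_tool([
  [[0, 0, 0.002], [0, 0, 0], 0],
  [[0, 0, 0.002], [0, 0, 0], 0],
  [[0, 0, 0.002], [0, 0, 0], 0],
  [[0, 0, 0.001], [0, 0, 0], 0],
  [[0, 0, 0.001], [0, 0, 0], 0],
  [[0, 0, 0], [0, 0, 0], 0],
  [[0, 0, 0], [0, 0, 0], 0],
  [[0, 0, 0], [0, 0, 0], 0],
])

```text
t: 4.1
tool_pos: [0.4585, -0.1606, 0.0436]
eef_rot: [-3.138, -0.001, 1.607]
contact_force: [-4.4, 1.1, 6.1]
width: 0.003
```

Pad yielding at about 6 N; I'll continue to the stop.

servo_tool([
  [[0, 0, 0.001], [0, 0, 0], 0],
  [[0, 0, 0.001], [0, 0, 0], 0],
  [[0, 0, 0.001], [0, 0, 0], 0],
  [[0, 0, 0.001], [0, 0, 0], 0],
  [[0, 0, 0.001], [0, 0, 0], 0],
  [[0, 0, 0], [0, 0, 0], 0],
  [[0, 0, 0], [0, 0, 0], 0],
  [[0, 0, 0], [0, 0, 0], 0],
])

```text
t: 5.1
tool_pos: [0.4587, -0.1607, 0.0415]
eef_rot: [-3.139, -0.0, 1.607]
contact_force: [-15.0, 4.0, 40.8]
width: -0.002
```

```bash
python3 - <<'E'
from station import *
import cv2,numpy as np
print(get_state()['contact_force'])
c=camera('scene');np.savez('s1.npz',**c);t=camera('top');np.savez('t1.npz',**t)
a=cv2.resize(c['frame'][195:325,195:275],None,fx=4.6,fy=4.6,interpolation=cv2.INTER_CUBIC)
b=cv2.resize(t['frame'][185:315,350:430],None,fx=4.6,fy=4.6,interpolation=cv2.INTER_CUBIC)
cv2.imwrite('pics/p1.png',np.hstack([a,b]))
E
```

```text
[-14.98300415   4.0318469   40.83581579]
```

View pics/p1.png

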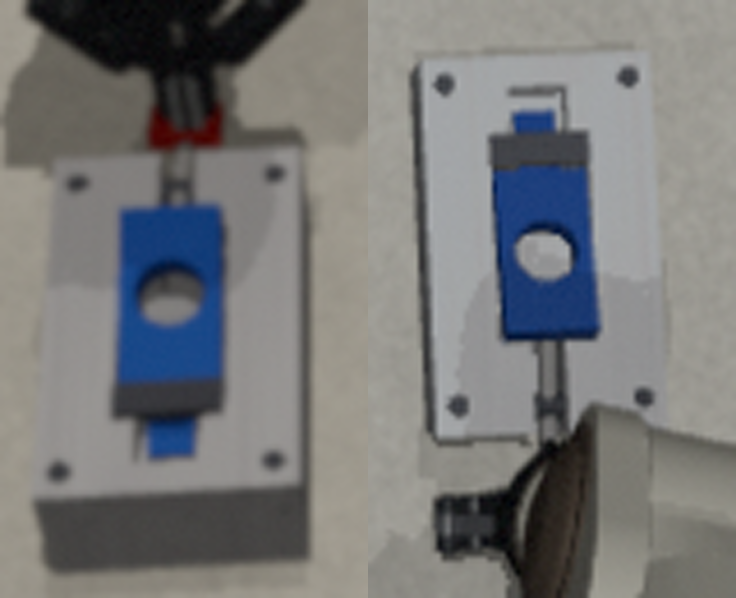

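The pad is at its hard stop (force jumped to 40 N) and the carrier is tipped, with its near end at crop pixel (550,336) in the top view. I'll refine the carrier centreline from both cameras while retracting.

```bash
python3 - <<'E'
from h import *
for n,(r0,r1,c0,c1) in (('t1',(205,262,365,410)),('s1',(238,285,205,260))):
    c=np.load(n+'.npz');f=c['frame'].astype(int)
    m=np.zeros(f.shape[:2],bool);m[r0:r1,c0:c1]=1
    m&=(f[...,0]>1.7*f[...,2])&(f[...,0]>90)
    L=[]
    for v in range(r0,r1):
        x=np.flatnonzero(m[v])
        if len(x)>8: L.append((v,(x[0]+x[-1])/2,x[-1]-x[0]+1))
    L=np.array(L); print(n,L[[0,1,-2,-1]].tolist())
    P=[]
    for v,u,w in L:
        if w<17: continue
        z=.06
        for _ in range(6):
            X=ray(c,u,v,z); z=np.clip(.060+ (0.625-X[0])*.28,.06,.082)
        P.append(X)
    P=np.array(P);k=np.polyfit(P[:,0]-.56,P[:,1],1);print(k, P[0],P[-1], 'res',np.std(P[:,1]-np.polyval(k,P[:,0]-.56)))
p,q=now()
print('pad line y at .459: -.1607; yaw from pad')
rows(p,q,[(p+[0,0,.09],q,3),((.549,-.1595,.14),tgt(1.611,0.0),5)])
E
```

```text
t1 [[221.0, 389.5, 14.0], [222.0, 386.5, 20.0], [255.0, 389.5, 20.0], [256.0, 389.0, 19.0]]
[ 0.03361427 -0.15891437] [ 0.62186238 -0.15605978  0.06087853] [ 0.54696267 -0.15796474  0.08185045] res 0.0005558117557612699
s1 [[240.0, 233.0, 19.0], [241.0, 231.5, 22.0], [276.0, 231.5, 22.0], [277.0, 230.0, 19.0]]
[ 0.02189094 -0.1573569 ] [ 0.54719741 -0.15511568  0.08178539] [ 0.62189373 -0.15846172  0.06087007] res 0.0006753929787855442
pad line y at .459: -.1607; yaw from pad
[[0.0, -0.0001, -0.03], [0.0, 0.0, 0.0]]
[[0.0, -0.0001, -0.03], [0.0, 0.0, 0.0]]
[[0.0, -0.0001, -0.03], [0.0, 0.0, 0.0]]
[[-0.0004, 0.018, -0.0017], [-0.0, -0.0, -0.0]]
[[-0.0004, 0.018, -0.0017], [-0.0, -0.0, -0.0]]
[[-0.0004, 0.018, -0.0017], [-0.0, -0.0, -0.0]]
[[-0.0005, 0.018, -0.0017], [-0.0, -0.0, -0.0]]
[[-0.0005, 0.018, -0.0017], [-0.0, -0.0, -0.0]]
```

servo_tool([
  [[0, 0, -0.03], [0, 0, 0], 0],
  [[0, 0, -0.03], [0, 0, 0], 0],
  [[0, 0, -0.03], [0, 0, 0], 0.065],
  [[0, 0.022, 0], [3.2, 0, 0], 0.065],
  [[0, 0.022, 0], [3.2, 0, 0], 0.065],
  [[0, 0.022, 0], [3.2, 0, 0], 0.065],
  [[0, 0.022, 0], [3.2, 0, 0], 0.065],
  [[0, 0.022, 0], [3.2, 0, 0], 0.065],
])

```text
t: 6.2
tool_pos: [0.5707, -0.157, 0.1165]
eef_rot: [-2.863, 0.0, 1.607]
contact_force: [1.5, 0.0, -0.1]
width: 0.756
```

```bash
python3 - <<'E'
from h import *
from station import camera
p,q=now(); print(p,q.as_euler('xyz'))
T=tgt(1.606,np.radians(16));n=-T.as_matrix()[:,2]
G=np.array([.553,-.1584,.0645])
rows(p,q,[(G+.04*n,T,4),(G+.006*n,T,4)])
c=camera('wrist');np.savez('w2.npz',**c);s=camera('scene')
a=cv2.resize(c['frame'],(560,420));b=cv2.resize(s['frame'][195:335,195:275],None,fx=3,fy=3,interpolation=cv2.INTER_CUBIC)
cv2.imwrite('pics/p2.png',np.hstack([a,b]))
E
```

```text
[ 0.57071166 -0.1569648   0.11645595] [-2.86250349e+00  3.65511399e-04  1.60706310e+00]
[[-0.0002, -0.0007, 0.0037], [0.0, 0.0, 0.0]]
[[-0.0002, -0.0007, 0.0037], [0.0, 0.0, 0.0]]
[[-0.0002, -0.0007, 0.0037], [0.0, 0.0, 0.0]]
[[-0.0002, -0.0007, 0.0037], [0.0, 0.0, 0.0]]
[[-0.0, 0.0, 0.0085], [-0.0, 0.0, -0.0]]
[[-0.0, 0.0, 0.0085], [0.0, 0.0, 0.0]]
[[-0.0, 0.0, 0.0085], [-0.0, 0.0, -0.0]]
[[-0.0, 0.0, 0.0085], [0.0, 0.0, -0.0]]
```

View pics/p2.png

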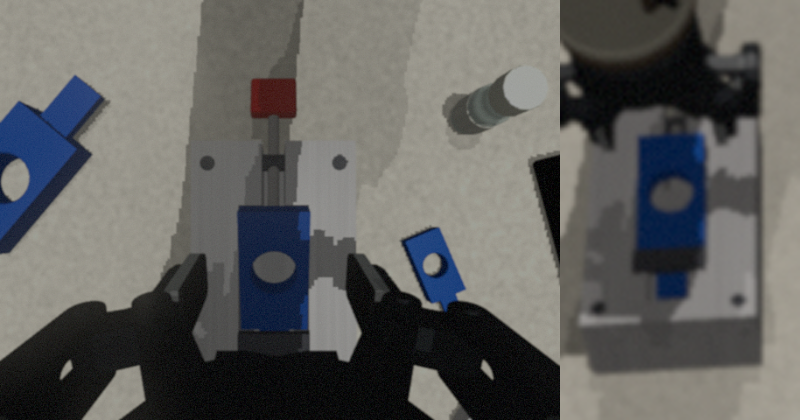

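```bash
python3 - <<'E'
from h import *
c=np.load('w2.npz');f=c['frame'].astype(int)
m=(f[...,0]>1.6*f[...,2])&(f[...,0]>50)
P=[];E=[]
for v in range(230,380):
    x=np.flatnonzero(m[v,255:372])+255
    if len(x)<40 or x[-1]-x[0]<74: continue
    u=(x[0]+x[-1])/2; z=.075
    for _ in range(6):
        X=ray(c,u,v,z); z=np.clip(.0815-(X[0]-.5465)*.285,.055,.083)
    P.append(X);E.append((v,x[0],x[-1]))
P=np.array(P);k=np.polyfit(P[:,0]-.559,P[:,1],1)
print(len(P),E[0],E[-1],P[0],P[-1],k,np.std(P[:,1]-np.polyval(k,P[:,0]-.559)))
p,q=now()
for s in(-.02,0,.02):print(proj(c,p+q.apply([s,0,-.01])))
E
```

```text
109 (237, np.int64(275), np.int64(351)) (376, np.int64(276), np.int64(351)) [ 0.54199983 -0.15896416  0.08278255] [ 0.62158824 -0.15599922  0.06009999] [ 0.03578983 -0.15859352] 0.0001438153506937001
(np.float64(268.4446301982148), np.float64(316.01283574016117))
(np.float64(318.07575890935965), np.float64(315.9067090825926))
(np.float64(367.7323901490062), np.float64(315.80052789275385))
```

servo_tool([
  [[-0.0006, -0.0025, 0.007], [0, 0, 0], 0.06],
  [[-0.0006, -0.0025, 0.008], [0, 0, 0], 0.06],
  [[0, 0, 0.009], [0, 0, 0], 0.06],
  [[0, 0, 0.009], [0, 0, 0], 0.06],
  [[0, 0, 0.008], [0, 0, 0], 0.06],
  [[0, 0, 0.006], [0, 0, 0], 0.06],
  [[0, 0, 0.004], [0, 0, 0], 0.06],
  [[0, 0, 0.002], [0, 0, 0], 0.06],
])

```text
t: 7.3
tool_pos: [0.5497, -0.1591, 0.0667]
eef_rot: [-2.862, -0.0, 1.606]
contact_force: [-1.1, 0.2, 0.9]
width: 0.706
```

servo_tool([
  [[0, 0, 0.001], [0, 0, 0], 0.055],
  [[0, 0, 0.001], [0, 0, 0], 0.05],
  [[0, 0, 0], [0, 0, 0], 0.046],
  [[0, 0, 0], [0, 0, 0], 0.04],
  [[0, 0, 0], [0, 0, 0], 0.035],
  [[0, 0, 0], [0, 0, 0], 0.03],
  [[0, 0, 0], [0, 0, 0], 0.03],
  [[0, 0, 0], [0, 0, 0], 0.03],
], newtons=20)

```text
t: 8.3
tool_pos: [0.5493, -0.1591, 0.0652]
eef_rot: [-2.863, -0.0, 1.607]
contact_force: [1.5, 1.1, 1.2]
width: 0.507
```

```bash
python3 - <<'E'
from h import *
from station import camera,get_state
p,q=now(); s=get_state(); print(p,q.as_euler('xyz'),s['contact_force'],s['moment'],s['width']*85.4)
c=camera('wrist');s=camera('scene')
a=cv2.resize(c['frame'],(560,420));b=cv2.resize(s['frame'][195:335,195:275],None,fx=3,fy=3,interpolation=cv2.INTER_CUBIC)
cv2.imwrite('pics/p3.png',np.hstack([a,b]))
E
```

```text
[ 0.54934293 -0.15911187  0.06517681] [-2.86264866e+00 -4.26426247e-05  1.60653555e+00] [1.48426262 1.10259539 1.24421566] [ 0.15151001 -0.38941268 -0.00301489] 43.25982735715789
```

View pics/p3.png

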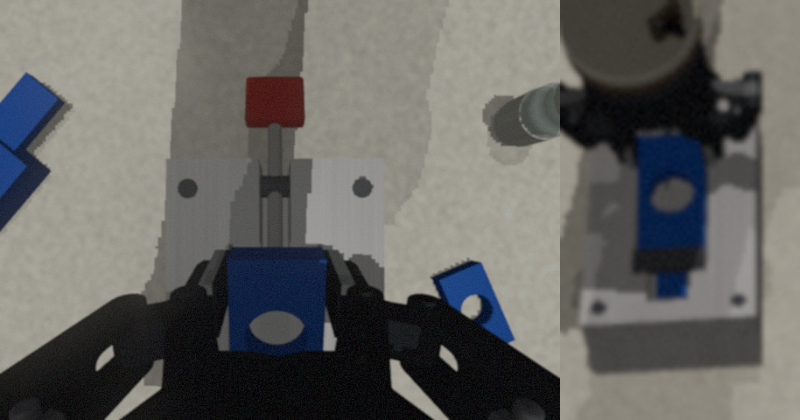

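Gripped evenly: the opening is 43.3 mm, the carrier is centred between the fingers, and forces are about 1 N. Now I'll draw it along its slope.

servo_tool([
  [[0, 0, 0], [0, 0, 0], 0.03],
  [[0, 0, 0], [0, 0, 0], 0.03],
  [[0, -0.002, 0], [0, 0, 0], 0.03],
  [[0, -0.003, 0], [0, 0, 0], 0.03],
  [[0, -0.003, 0], [0, 0, 0], 0.03],
  [[0, -0.004, 0], [0, 0, 0], 0.03],
  [[0, -0.004, 0], [0, 0, 0], 0.03],
  [[0, -0.004, 0], [0, 0, 0], 0.03],
], newtons=70)

```text
t: 9.4
tool_pos: [0.5279, -0.1599, 0.0701]
eef_rot: [-2.859, -0.0, 1.606]
contact_force: [-0.8, -0.3, -1.1]
width: 0.492
```

```bash
python3 - <<'E'
from h import *
from station import camera,get_state
p,q=now(); s=get_state(); print(p,s['contact_force'],s['moment'],s['width']*85.4)
c=camera('scene');np.savez('s4.npz',**c)
f=c['frame'].astype(int);m=np.zeros(f.shape[:2],bool);m[230:300,205:262]=1
m&=(f[...,0]>1.6*f[...,2])&(f[...,0]>60)
v=np.flatnonzero(m.sum(1)>12);print(v.min(),v.max()); print([ (int(r),int(m[r].sum())) for r in range(v.min()-2,300,3)])
cv2.imwrite('pics/p4.png',cv2.resize(c['frame'][195:335,195:275],None,fx=4,fy=4,interpolation=cv2.INTER_CUBIC))
E
```

```text
[ 0.52785644 -0.15992575  0.07006955] [-0.83654967 -0.25316974 -1.12443738] [-0.01913824 -0.33280017  0.01078147] 42.004058128818095
231 267
[(229, 0), (232, 18), (235, 19), (238, 20), (241, 21), (244, 11), (247, 8), (250, 8), (253, 12), (256, 22), (259, 22), (262, 23), (265, 23), (268, 9), (271, 10), (274, 10), (277, 0), (280, 0), (283, 0), (286, 0), (289, 0), (292, 0), (295, 0), (298, 0)]
```

View pics/p4.png

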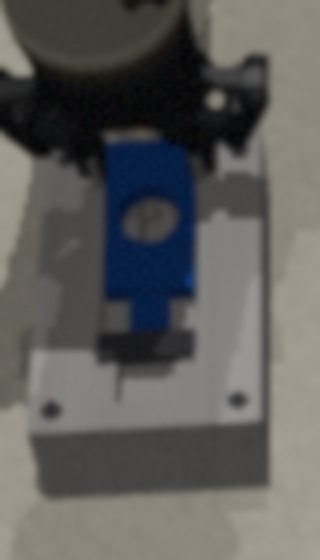

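Carrier moving with the hand: the tongue shows between the plate and the keeper at (150,315), and forces are about 1 N. Continuing.

servo_tool([
  [[0, -0.004, 0], [0, 0, 0], 0.03],
  [[0, -0.004, 0], [0, 0, 0], 0.03],
  [[0, -0.004, 0], [0, 0, 0], 0.03],
  [[0, -0.004, 0], [0, 0, 0], 0.03],
  [[0, -0.004, 0], [0, 0, 0], 0.03],
  [[0, -0.004, 0], [0, 0, 0], 0.03],
  [[0, -0.004, 0], [0, 0, 0], 0.03],
  [[0, -0.003, 0], [0, 0, 0], 0.03],
])

```text
t: 10.45
tool_pos: [0.5, -0.161, 0.0792]
eef_rot: [-2.862, 0.0, 1.606]
contact_force: [-0.5, 1.6, -1.6]
width: 0.495
```

```bash
python3 - <<'E'
from h import *
from station import camera,get_state
p,q=now(); s=get_state(); print(p,s['contact_force'],s['moment'],s['width']*85.4)
c=camera('scene');t=camera('top');np.savez('t5.npz',**t)
a=cv2.resize(c['frame'][195:335,195:275],None,fx=4,fy=4,interpolation=cv2.INTER_CUBIC)
b=cv2.resize(t['frame'][185:325,350:440],None,fx=4,fy=4,interpolation=cv2.INTER_CUBIC)
cv2.imwrite('pics/p5.png',np.hstack([a,b]))
E
```

```text
[ 0.49997548 -0.1609538   0.07924604] [-0.51912611  1.62216109 -1.63242616] [-0.00558517 -0.35822375  0.00456608] 42.277652611206335
```

View pics/p5.png

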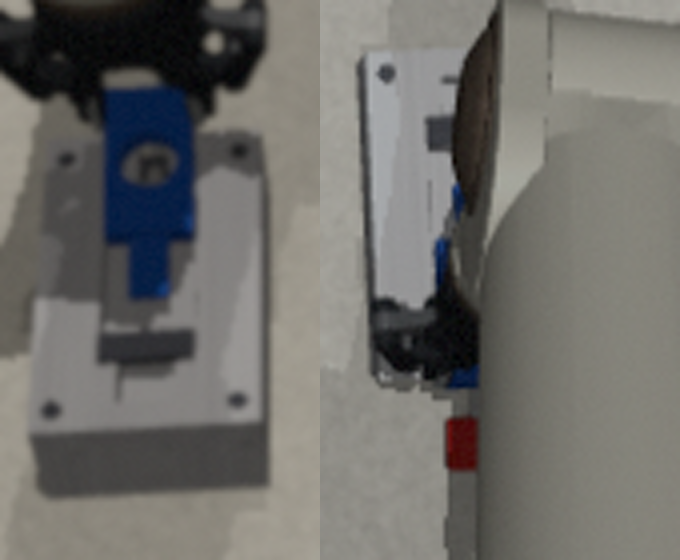

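Tongue tip at (150,298) is clear of the keeper at (147,345). Lifting.

servo_tool([
  [[0, -0.0022, -0.0077], [0, 0, 0], 0.03],
  [[0, -0.0033, -0.0115], [0, 0, 0], 0.03],
  [[0, -0.0033, -0.0115], [0, 0, 0], 0.03],
  [[0, -0.0033, -0.0115], [0, 0, 0], 0.03],
  [[0, -0.0033, -0.0115], [0, 0, 0], 0.03],
  [[0, -0.0033, -0.0115], [0, 0, 0], 0.03],
  [[0, -0.0033, -0.0115], [0, 0, 0], 0.03],
  [[0, -0.0033, -0.0115], [0, 0, 0], 0.03],
])

```text
t: 11.55
tool_pos: [0.5001, -0.1609, 0.1717]
eef_rot: [-2.862, -0.0, 1.606]
contact_force: [-0.0, 0.4, -2.4]
width: 0.493
```

```bash
python3 - <<'E'
from h import *
from station import camera,get_state
p,q=now(); s=get_state(); print(p,s['contact_force'],s['moment'],s['width']*85.4)
c=camera('scene');np.savez('s6.npz',**c);t=camera('wrist');np.savez('w6.npz',**t)
a=cv2.resize(c['frame'][165:325,195:275],None,fx=3,fy=3,interpolation=cv2.INTER_CUBIC)
b=cv2.resize(t['frame'],(560,420));o=np.zeros((480,800,3),np.uint8);o[:,:240]=a;o[:420,240:]=b
cv2.imwrite('pics/p6.png',o)
# depth of blue pixels -> plane tilt
f=c['frame'].astype(int);m=np.zeros(f.shape[:2],bool);m[160:300,195:275]=1
m&=(f[...,0]>1.6*f[...,2])&(f[...,0]>50)&(c['depth']>0)
v,u=np.nonzero(m);Z=c['depth'][m];X=(np.c_[(u-c['cx'])/c['fx']*Z,(v-c['cy'])/c['fy']*Z,Z]-c['t'])@c['R']
X=X[(X[:,2]>.085)&(X[:,2]<.25)]
print(len(X),X.min(0),X.max(0));A=np.c_[X[:,:2]-X[:,:2].mean(0),np.ones(len(X))];k=np.linalg.lstsq(A,X[:,2],rcond=None)[0];print(k,np.degrees(np.arctan(k[:2])),X.mean(0))
E
```

```text
[ 0.50012646 -0.16093687  0.17166561] [-0.04847563  0.40539624 -2.43764279] [ 0.03832793 -0.33889032  0.05192088] 42.08925842544662
921 [ 0.49411134 -0.18195463  0.14947064] [ 0.60377787 -0.1355792   0.18864145]
[-0.30570177  0.00641926  0.17140734] [-16.99848482   0.36779172] [ 0.54623722 -0.1578892   0.17140734]
```

View pics/p6.png

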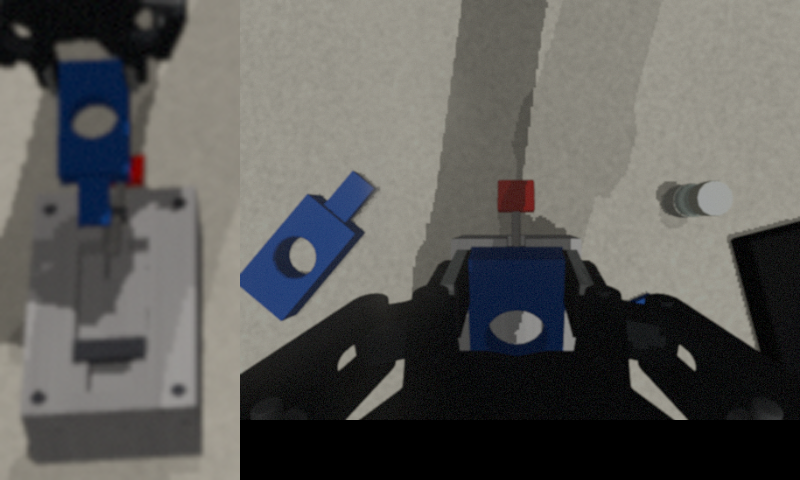

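Held clear at a 17° tilt with no swivelling. Next I'll locate the carrier relative to the tool.

```bash
python3 - <<'E'
from h import *
p,q=now()
k=np.array([-.3057,.0064]);m0=np.array([.54624,-.1579,.1714])
def onplane(c,u,v):
    z=.17
    for _ in range(30):
        X=ray(c,u,v,z); z=m0[2]+k@(X[:2]-m0[:2])
    return X
s=np.load('s6.npz');w=np.load('w6.npz');S=lambda x,y:(195+x/3,165+y/3);W=lambda x,y:((x-240)*8/7,y*8/7)
for n,c,uv in(('near top s',s,S(93,61)),('far shoulder s',s,S(95,182)),('hole s',s,S(95,122)),('tongue tip s',s,S(95,222)),('near w 262',w,W(516,262)),('near w 248',w,W(516,248)),('hole w',w,W(516,327))):
    X=onplane(c,*uv);print(n,X.round(4),'tool',q.inv().apply(X-p).round(4))
f=w['frame'].astype(int);print([f[r,290:340].mean(0).round().tolist() for r in range(276,310,3)])
E
```

```text
near top s [ 0.4976 -0.1592  0.1863] tool [ 0.0021 -0.0072 -0.0124]
far shoulder s [ 0.5771 -0.1553  0.162 ] tool [ 0.0032  0.0761 -0.0108]
hole s [ 0.5382 -0.1566  0.1739] tool [ 0.0033  0.0354 -0.0116]
tongue tip s [ 0.6025 -0.1544  0.1542] tool [ 0.0032  0.1026 -0.0102]
near w 262 [ 0.4978 -0.1609  0.1862] tool [ 0.0004 -0.007  -0.0123]
near w 248 [ 0.4914 -0.1611  0.1881] tool [ 0.0004 -0.0137 -0.0125]
hole w [ 0.53   -0.1598  0.1764] tool [ 0.0004  0.0267 -0.0117]
[[73.0, 75.0, 75.0], [73.0, 74.0, 75.0], [52.0, 40.0, 36.0], [47.0, 27.0, 19.0], [47.0, 27.0, 19.0], [46.0, 25.0, 16.0], [47.0, 25.0, 18.0], [57.0, 29.0, 16.0], [60.0, 31.0, 16.0], [60.0, 29.0, 14.0], [60.0, 31.0, 17.0], [60.0, 30.0, 16.0]]
```

```bash
python3 - <<'E'
from h import *
p,q=now();T=tgt(1.859,0)
rows(p,q,[((.5324,.1567,.15),T,10),((.5324,.1567,.065),T,6)])
E
```

```text
[[0.0317, 0.0047, 0.001], [-1.6, -0.2, -1.4]]
[[0.0315, 0.0055, 0.001], [-1.6, -0.2, -1.4]]
[[0.0314, 0.0062, 0.0011], [-1.6, -0.2, -1.4]]
[[0.0312, 0.007, 0.0011], [-1.6, -0.2, -1.4]]
[[0.031, 0.0077, 0.0012], [-1.6, -0.2, -1.4]]
[[0.0309, 0.0085, 0.0013], [-1.6, -0.2, -1.4]]
[[0.0306, 0.0092, 0.0015], [-1.6, -0.2, -1.4]]
[[0.0304, 0.0099, 0.0016], [-1.6, -0.2, -1.4]]
[[0.0301, 0.0106, 0.0018], [-1.6, -0.2, -1.4]]
[[0.0299, 0.0113, 0.002], [-1.6, -0.2, -1.4]]
[[-0.0, -0.0, 0.0142], [0.0, -0.0, -0.0]]
[[-0.0, -0.0, 0.0142], [0.0, -0.0, -0.0]]
[[-0.0, -0.0, 0.0142], [0.0, -0.0, -0.0]]
[[-0.0, -0.0, 0.0142], [0.0, -0.0, -0.0]]
[[-0.0, -0.0, 0.0142], [0.0, -0.0, -0.0]]
[[-0.0, -0.0, 0.0142], [0.0, -0.0, -0.0]]
```

servo_tool([
  [[0.0317, 0.0047, 0.001], [-1.6, -0.2, -1.4], 0.03],
  [[0.0315, 0.0055, 0.001], [-1.6, -0.2, -1.4], 0.03],
  [[0.0314, 0.0062, 0.001], [-1.6, -0.2, -1.4], 0.03],
  [[0.0312, 0.007, 0.001], [-1.6, -0.2, -1.4], 0.03],
  [[0.031, 0.0077, 0.001], [-1.6, -0.2, -1.4], 0.03],
  [[0.0309, 0.0085, 0.001], [-1.6, -0.2, -1.4], 0.03],
  [[0.0306, 0.0092, 0.0015], [-1.6, -0.2, -1.4], 0.03],
  [[0.0304, 0.0099, 0.0016], [-1.6, -0.2, -1.4], 0.03],
])

```text
t: 12.65
tool_pos: [0.5255, 0.0958, 0.1536]
eef_rot: [-3.089, -0.005, 1.806]
contact_force: [0.1, -0.5, -0.5]
width: 0.495
```

servo_tool([
  [[0.0301, 0.0106, 0.0018], [-1.6, -0.2, -1.4], 0.03],
  [[0.0299, 0.0113, 0.002], [-1.6, -0.2, -1.4], 0.03],
  [[0, 0, 0.014], [0, 0, 0], 0.03],
  [[0, 0, 0.014], [0, 0, 0], 0.03],
  [[0, 0, 0.014], [0, 0, 0], 0.03],
  [[0, 0, 0.014], [0, 0, 0], 0.03],
  [[0, 0, 0.014], [0, 0, 0], 0.03],
  [[0, 0, 0.01], [0, 0, 0], 0.03],
])

```text
t: 13.65
tool_pos: [0.5322, 0.1564, 0.068]
eef_rot: [3.141, 0.001, 1.852]
contact_force: [-0.8, 0.7, -1.5]
width: 0.496
```

```bash
python3 - <<'E'
from h import *
from station import camera,get_state
p,q=now(); s=get_state(); print(p,q.as_euler('xyz'),s['contact_force'],s['width']*85.4)
c=camera('scene');np.savez('s7.npz',**c);t=camera('top')
a=cv2.resize(c['frame'][190:320,330:460],None,fx=3,fy=3,interpolation=cv2.INTER_CUBIC)
b=cv2.resize(t['frame'][185:315,185:315],None,fx=3,fy=3,interpolation=cv2.INTER_CUBIC)
cv2.imwrite('pics/p7.png',np.hstack([a,b]))
f=c['frame'].astype(int);m=np.zeros(f.shape[:2],bool);m[190:320,330:460]=1
m&=(f[...,0]>1.6*f[...,2])&(f[...,0]>40)&(c['depth']>0)
v,u=np.nonzero(m);Z=c['depth'][m];X=(np.c_[(u-c['cx'])/c['fx']*Z,(v-c['cy'])/c['fy']*Z,Z]-c['t'])@c['R']
A=np.c_[X[:,:2]-X[:,:2].mean(0),np.ones(len(X))];k=np.linalg.lstsq(A,X[:,2],rcond=None)[0];print(len(X),X.min(0),X.max(0),X.mean(0),k)
E
```

```text
[0.53219196 0.15638016 0.06804948] [3.14123682e+00 7.28461244e-04 1.85208551e+00] [-0.83452922  0.72756784 -1.54064851] 42.354658202963314
958 [0.47158889 0.1384875  0.02433174] [0.63329314 0.20812719 0.09870349] [0.57321428 0.1702165  0.07588204] [ 0.15124505 -0.31867704  0.07588204]
```

View pics/p7.png

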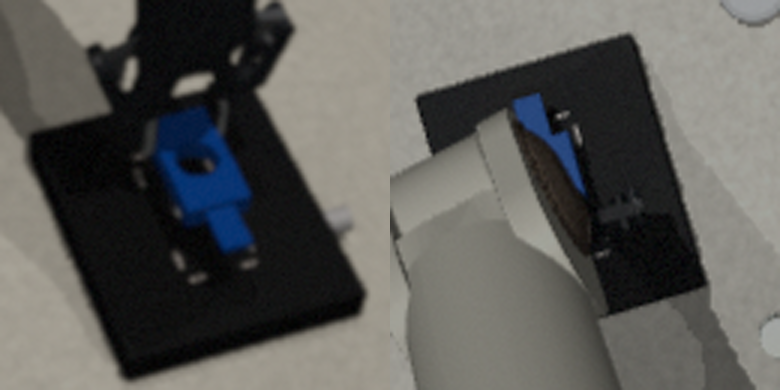

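```bash
python3 - <<'E'
from h import *
c=np.load('s7.npz');p,q=now()
f=c['frame'].astype(int);m=np.zeros(f.shape[:2],bool);m[228:275,380:416]=1
m&=(f[...,0]>1.6*f[...,2])&(f[...,0]>60)&(c['depth']>0)
v,u=np.nonzero(m);Z=c['depth'][m];X=(np.c_[(u-c['cx'])/c['fx']*Z,(v-c['cy'])/c['fy']*Z,Z]-c['t'])@c['R']
L=q.inv().apply(X-p)
for _ in range(6):
    A=np.c_[L[:,:2],np.ones(len(L))];k=np.linalg.lstsq(A,L[:,2],rcond=None)[0];r=L[:,2]-A@k;L=L[abs(r)<max(2*r.std(),.004)]
print(len(L),k,np.degrees(np.arctan(k[:2])),L.min(0),L.max(0),r.std())
S=lambda x,y:(330+x/3,190+y/3)
for n,uv in(('hole',S(197,162)),('tip',S(236,248)),('near L',S(157,150)),('shoulder L',S(187,221)),('shoulder R',S(251,193))):
    Q=ray(c,*uv,p[2]+.0095);print(n,Q.round(4),q.inv().apply(Q-p).round(4))
s0=np.load('scene.npz');print('win scene',ray(s0,394.5,260,.03))
E
```

```text
667 [ 5.01411150e-05  2.33033267e-02 -1.37673127e-02] [0.00287287 1.33494066] [-0.02297234 -0.00642031 -0.01723941] [ 0.02300082  0.10518353 -0.00748458] 0.0018952257816529723
hole [0.5629 0.167  0.0773] [ 0.0015  0.0331 -0.0095]
tip [0.633  0.1849 0.0773] [-0.0008  0.1054 -0.0096]
near L [0.552  0.1415 0.0773] [-0.02    0.0156 -0.0095]
shoulder L [0.6109 0.1557 0.0773] [-0.0226  0.0761 -0.0096]
shoulder R [0.5895 0.1996 0.0773] [ 0.0255  0.0677 -0.0096]
win scene [0.56728325 0.16847923 0.03      ]
```

servo_tool([
  [[0.0005, 0.0017, 0.006], [0, 0, -0.4], 0.03],
  [[0, 0, 0.006], [0, 0, 0], 0.03],
  [[0, 0, 0.005], [0, 0, 0], 0.03],
  [[0, 0, 0.004], [0, 0, 0], 0.03],
  [[0, 0, 0.003], [0, 0, 0], 0.03],
  [[0, 0, 0.002], [0, 0, 0], 0.03],
  [[0, 0, 0.001], [0, 0, 0], 0.03],
  [[0, 0, 0], [0, 0, 0], 0.03],
])

```text
t: 14.75
tool_pos: [0.534, 0.1577, 0.0422]
eef_rot: [3.14, 0.001, 1.859]
contact_force: [0.8, -0.1, -1.5]
width: 0.49
```

servo_tool([
  [[0, 0, 0.001], [0, 0, 0], 0.03],
  [[0, 0, 0.001], [0, 0, 0], 0.03],
  [[0, 0, 0.0005], [0, 0, 0], 0.03],
  [[0, 0, 0.0005], [0, 0, 0], 0.03],
  [[0, 0, 0], [0, 0, 0], 0.03],
  [[0, 0, 0], [0, 0, 0], 0.03],
  [[0, 0, 0], [0, 0, 0], 0.03],
  [[0, 0, 0], [0, 0, 0], 0.03],
])

```text
t: 15.75
tool_pos: [0.534, 0.1577, 0.0392]
eef_rot: [3.14, 0.001, 1.859]
contact_force: [0.4, -0.3, -1.4]
width: 0.494
```

servo_tool([
  [[0, 0, 0.001], [0, 0, 0], 0.03],
  [[0, 0, 0.0005], [0, 0, 0], 0.03],
  [[0, 0, 0.0005], [0, 0, 0], 0.03],
  [[0, 0, 0], [0, 0, 0], 0.03],
  [[0, 0, 0], [0, 0, 0], 0.03],
  [[0, 0, 0], [0, 0, 0], 0.03],
  [[0, 0, 0], [0, 0, 0], 0.03],
  [[0, 0, 0], [0, 0, 0], 0.03],
])

```text
t: 16.75
tool_pos: [0.534, 0.1577, 0.0373]
eef_rot: [3.14, 0.001, 1.859]
contact_force: [0.3, -0.0, -1.3]
width: 0.493
```

servo_tool([
  [[0, 0, 0.001], [0, 0, 0], 0.03],
  [[0, 0, 0.0005], [0, 0, 0], 0.03],
  [[0, 0, 0.0005], [0, 0, 0], 0.03],
  [[0, 0, 0], [0, 0, 0], 0.03],
  [[0, 0, 0], [0, 0, 0], 0.03],
  [[0, 0, 0], [0, 0, 0], 0.03],
  [[0, 0, 0], [0, 0, 0], 0.03],
  [[0, 0, 0], [0, 0, 0], 0.03],
])

```text
t: 17.75
tool_pos: [0.534, 0.1577, 0.0352]
eef_rot: [3.14, 0.001, 1.859]
contact_force: [0.4, 0.5, -1.8]
width: 0.493
```

servo_tool([
  [[0, 0, 0.001], [0, 0, 0], 0.03],
  [[0, 0, 0.0005], [0, 0, 0], 0.03],
  [[0, 0, 0.0005], [0, 0, 0], 0.03],
  [[0, 0, 0], [0, 0, 0], 0.03],
  [[0, 0, 0], [0, 0, 0], 0.03],
  [[0, 0, 0], [0, 0, 0], 0.03],
  [[0, 0, 0], [0, 0, 0], 0.03],
  [[0, 0, 0], [0, 0, 0], 0.03],
])

```text
t: 18.75
tool_pos: [0.534, 0.1577, 0.0333]
eef_rot: [3.14, 0.001, 1.86]
contact_force: [0.6, 0.1, -1.9]
width: 0.497
```

servo_tool([
  [[0, 0, 0.001], [0, 0, 0], 0.03],
  [[0, 0, 0.0005], [0, 0, 0], 0.03],
  [[0, 0, 0.0005], [0, 0, 0], 0.03],
  [[0, 0, 0], [0, 0, 0], 0.03],
  [[0, 0, 0], [0, 0, 0], 0.03],
  [[0, 0, 0], [0, 0, 0], 0.03],
  [[0, 0, 0], [0, 0, 0], 0.03],
  [[0, 0, 0], [0, 0, 0], 0.03],
])

```text
t: 19.75
tool_pos: [0.534, 0.1577, 0.0315]
eef_rot: [3.14, 0.001, 1.859]
contact_force: [-2.3, -1.5, 5.2]
width: 0.493
```

Contact felt (+5 N). Releasing and backing off.

servo_tool([
  [[0, 0, 0], [0, 0, 0], 0.046],
  [[0, 0, 0], [0, 0, 0], 0.05],
  [[0, 0, 0], [0, 0, 0], 0.056],
  [[0, 0, 0], [0, 0, 0], 0.06],
  [[0, 0, 0], [0, 0, 0], 0.06],
  [[0, 0, -0.005], [0, 0, 0], 0.06],
  [[0, 0, -0.01], [0, 0, 0], 0.06],
  [[0, 0, -0.015], [0, 0, 0], 0.06],
], newtons=20)

```text
t: 20.75
tool_pos: [0.5339, 0.1577, 0.0621]
eef_rot: [3.141, 0.001, 1.86]
contact_force: [-0.1, 0.2, -0.4]
width: 0.702
```

servo_tool([
  [[0, 0, -0.03], [0, 0, 0], 0.06],
  [[0, 0, -0.03], [0, 0, 0], 0.06],
  [[0, 0, -0.03], [0, 0, 0], 0.06],
  [[0, -0.03, -0.03], [0, 0, 0], 0.06],
  [[0, -0.03, -0.02], [0, 0, 0], 0.06],
  [[0.04, -0.02, -0.02], [0, 0, 0], 0.06],
  [[0.05, 0, 0], [0, 0, 0], 0.06],
  [[0.05, 0, 0], [0, 0, 0], 0.06],
])

```text
t: 21.75
tool_pos: [0.4171, 0.2703, 0.2231]
eef_rot: [3.137, 0.001, 1.858]
contact_force: [0.3, -0.1, 0.5]
width: 0.701
```

servo_tool([
  [[0.05, 0, 0], [0, 0, 0], 0.06],
  [[0.05, 0, 0], [0, 0, 0], 0.06],
  [[0.05, 0, 0], [0, 0, 0], 0.06],
  [[0.03, 0, 0], [0, 0, 0], 0.06],
  [[0, 0, 0], [0, 0, 0], 0.06],
  [[0, 0, 0], [0, 0, 0], 0.06],
  [[0, 0, 0], [0, 0, 0], 0.06],
  [[0, 0, 0], [0, 0, 0], 0.06],
])

```text
t: 22.75
tool_pos: [0.3667, 0.4407, 0.2211]
eef_rot: [3.14, 0.001, 1.858]
contact_force: [-1.0, -1.0, 1.0]
width: 0.702
```

```bash
python3 - <<'E'
from h import *
from station import camera,get_state
s=get_state(); print(s['t'],s['tool_pos'],s['contact_force'])
c=camera('scene');t=camera('top');np.savez('t8.npz',**t);np.savez('s8.npz',**c)
a=cv2.resize(c['frame'][190:320,330:460],None,fx=3,fy=3,interpolation=cv2.INTER_CUBIC)
b=cv2.resize(t['frame'][185:315,185:315],None,fx=3,fy=3,interpolation=cv2.INTER_CUBIC)
cv2.imwrite('pics/p8.png',np.hstack([a,b]))
f=t['frame'].astype(int);m=np.zeros(f.shape[:2],np.uint8);m[195:302,190:300]=1
m&=((f[...,0]>1.8*f[...,2])&(f[...,0]>60)).astype(np.uint8)
o=cv2.morphologyEx(cv2.morphologyEx(m,cv2.MORPH_CLOSE,np.ones((15,15))),cv2.MORPH_OPEN,np.ones((13,13)))
q=cv2.boxPoints(cv2.minAreaRect(np.argwhere(o)[:,::-1].astype(np.float32)));w=np.array([ray(t,*x,.046) for x in q]);print(q,w,w.mean(0))
E
```

```text
22.75 [0.36674995 0.44067244 0.22112276] [-1.00410262 -0.98892306  0.97772888]
[[223.66881 229.2739 ]
 [243.6465  223.3981 ]
 [255.3344  263.13696]
 [235.3567  269.01276]] [[0.60755298 0.20318399 0.046     ]
 [0.62053491 0.15895924 0.046     ]
 [0.53241383 0.13271092 0.046     ]
 [0.51953408 0.17678627 0.046     ]] [0.57000895 0.16791011 0.046     ]
```

View pics/p8.png

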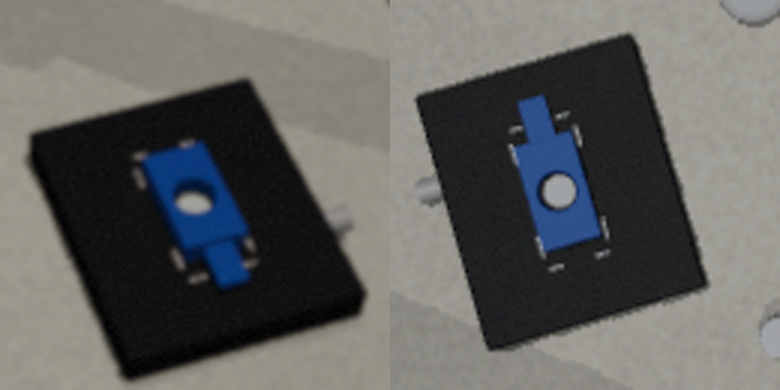

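The hole sits over the window (top crop (558,191), marks' centre about (559,192)). The near edge puts the centre about 1 mm off target. I'll do one flatness and bystander check, then hand in.

```bash
python3 - <<'E'
from h import *
from station import hand_in
c=np.load('t8.npz');f=c['frame'].astype(int);m=np.zeros(f.shape[:2],bool);m[195:302,190:300]=1
m&=(f[...,0]>1.8*f[...,2])&(f[...,0]>60)
v,u=np.nonzero(m);Z=c['depth'][m];X=(np.c_[(u-c['cx'])/c['fx']*Z,(v-c['cy'])/c['fy']*Z,Z]-c['t'])@c['R']
X=X[abs(X[:,2]-np.median(X[:,2]))<.008]
A=np.c_[X[:,:2]-X[:,:2].mean(0),np.ones(len(X))];print(np.linalg.lstsq(A,X[:,2],rcond=None)[0])
a=np.load('top.npz')['frame'].astype(int)
for n,(r,k) in {'dish':(181,306),'vial':(297,315),'brush':(262,144)}.items():
    s=np.s_[r-12:r+12,k-12:k+12];print(n,abs(a[s]-f[s]).mean())
print(hand_in())
E
```

```text
[-0.03141725 -0.01292626  0.045867  ]
dish 1.4241898148148149
vial 1.4224537037037037
brush 6.381944444444445
the job is handed in; nothing more can be done
None
```

I pressed the red pad to its hard stop, gripped the tipped carrier by its raised end and drew it about 51 mm along its slope. I then lifted it clear, laid it on the stage until I felt contact, released it and backed away. The job is handed in at about 23 s; no verdict was reported.

**Last checks:**
- **Position:** the hole sits over the window. The centre is about 1 mm off as worked out from the carrier's near edge. A raw box fit gave 5 mm, but I discounted it because it takes in part of the tongue.
- **Alignment and flatness:** the long sides run along the white marks. The top face is at 45.9 mm, against 46 mm expected. The depth fit shows about 2° of tilt, and that includes the tongue, which sits lower than the plate.
- **Forces:** the wrist reading was under 3 N while I drew the carrier out and lifted it, and about 5 N when I set it down. The highest reading was about 41 N vertical (about 44 N in all), at the pad's hard stop.
- **Bystanders:** the dish and vial look unchanged in the top view. The brush patch changed more (6.4 grey levels against 1.4), probably from the arm's shadow. The arm never worked near the brush, but I did not check it separately.

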